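# Stand the fallen blue cheese back on edge and close the ripening tray

## Robot

A 7-joint arm with a two-finger parallel gripper is mounted at the origin on the work surface. World frame = base frame: x ahead of the robot, y to its left, z up, the work surface at z = 0. Lengths are in mm, angles in rad, forces in N, time in s.
With the tool pointing down it reaches from about 350 to 900 mm from the base axis. Payload 19.9 kg.
Tool frame: the origin (TCP) lies between the finger pads; the fingertips stand 11 mm ahead of it and the grasp point (between the pads) lies 8 mm behind it (bot.finger_overhang is the distance from the TCP to the fingertips, in mm); x points along the fingers, y is the direction in which the jaws open and shut, and the axes are right-handed (so a half turn about x gives the same grasp; the last joint's range is limited). The gripper opens to 94 mm and grips with 3 to 60 N. Pads are 16 mm wide; open, the fingers measure 119 mm over their backs; the gripper's body (75 mm by 177 mm) begins 78 mm behind the grasp point.
Start: joints at [-1.143, 0.417, -0.01, 1.614, 0.005, 1.111, -0.053], TCP at [282.372, 557.554, 216.425] pointing down, gripper open.
Joint ranges: [-2.81, 2.81], [-0.39, 2.02], [-1.27, 1.25], [0.06, 2.57], [-1.19, 4.33], [0.19, 2], [-2.82, 2.82]. Speed limits (rad/s): [1.89, 1.89, 2.39, 2.39, 3.01, 3.01, 3.01].

## Interface

Orientations are given as a unit quaternion [x, y, z, w].
In Python, from station import bot gives the robot as it stands.
- The arm moves only by the tool arm_command, never from a script. Its argument "plan" is text: rows parted by semicolons, each of 7 numbers parted by spaces: the shift along the tool's x, y, z in cm, then the turn, a rotation vector about the tool's x, y, z in degrees, then the gripper command: -1 is fully open, 1 is shut, values between are in proportion. In form: x y z ax ay az hand; .... A call has 1 to 8 rows; each row shifts and turns the commanded pose from where the row before left it, along the tool's axes as they then stand; what a row does not reach is not made up. A row lasts 1/8 s, in which the tool goes at most 62.5 mm and 10.7 degrees, less where a joint would pass 70% of its speed; a pose out of reach is approached as far as the arm can. A call is refused whole if a number of a shift passes 6.25 or a number of a turn 10.7, either way. A call with a gripper value outside its range is refused whole. The fingers move at their own pace and stop on an object; "force" is the grip in N (left out, the last holds). Time passes only in rows, so rows that do not move let the fingers close. It gives the time, the measured TCP pose, the force and the opening at its end, in the units of the state.
- bot.state(): the state, without advancing time (a new reading comes with each control period).
- bot.read_camera(name): name is "side" or "top"; returns a dict with "frame" (420x560x3 uint8, red, green, blue), "range_z" (420x560 float32, mm along the optical axis (not along the pixel's ray), 0 where there is no reading), "fx", "fy", "cx", "cy" (pixels), "k1" (the pictures are not rectified: a ray, as slopes to the right and down, at radius r is drawn at 1 + k1 r^2 times it, then the intrinsics apply), "T" (4x4, takes a point from camera to world coordinates). Camera axes: x right, y down, z forward; pixel columns grow to the right and rows downward; lengths in mm; the calibration is good to about 2 mm. A picture is of the moment at which its call begins.
- bot.finish_job(): hands the job in, once; it reports no verdict.
Trained networks look in the newest picture that a camera, given by its name, has taken for a name from the list of things; names that differ only in an ending like _2 or _b are one class to them, and where a whole thing is asked for, a point or a joint stands for the part that bears it (a point fixed in the world has none). Each returns a list of dicts, best first, with "conf" (0 to 1); they miss things now and then, are a little off and sometimes report something else, mostly with a low value. They report only what shows in the picture. A call takes as long as a camera call. They do not tell look-alikes from the thing itself.
- bot.masks_of(camera, label): "mask" (420x560 bool, what is visible of it) and "location" ([column, row] in pixels, amid what is visible of it).
- bot.mark_of(camera, label): "location" ([column, row] in pixels: a listed point, or the origin of a listed thing).
The state is a dict: "clock": time; "joint_positions": joint angles; "dq": joint speeds; "joint_efforts": joint torques, N m; "position": TCP position; "tcp_rot": TCP orientation; "wrist_force": force on the tool from outside, world axes, zero at the start; "ft_torque": the same for the moment, N m; "gripper_width": finger opening in mm.
Only numpy, scipy, OpenCV 4.12 (cv2) and the standard library are available. Lean on these libraries where they do the work, as an engineer would, in place of code of your own. Each camera call takes 0.05 s, during which the arm holds its last target.

## Task

One of the blue cheeses in the ripening tray has fallen flat across its bars: gently tip it up so that it stands square on its edge again, like the others in its lane, about where it lies and not leaning on a neighbour. Also close the tray: turn the turnbutton at its open end fully across the two lanes so that the rows are kept in. Leave the other cheeses and the things on the bench undisturbed.

Things in the scene. Friction and masses are not known exactly. Their poses are not given: they have to be found in the camera images.
- tray: fixed stainless ripening tray; two lanes run side by side from its open end (at the robot's right) to the left. Origin on the table under the turnbutton's pivot, mid open end; x along the lanes to the closed end (372 mm, hoops 125 mm high), y towards the robot, z up. Open down to the table between bars but for cross strips at x -10 to 10 (top 40 mm high), 200 to 220 (17 mm), 352 to 372 mm.
- lane_near (a point): centre line of the lane nearer the robot, at the open end, level with the bar tops (tray x 0, y +80, z 50 mm). A lane is two round steel bars 10 mm thick along tray x, their centres 40 mm either side of this line (70 mm clear between), tops 50 mm above the table.
- lane_far (a point): the same for the lane farther from the robot (tray y -80 mm). A wheel standing in a lane sinks between the bars: lowest point 35 mm, centre 89.7 mm above the table. The bars cradle it sideways; it can slide along the lane and stays standing if tilted less than about 25 degrees.
- fallen: the fallen cheese wheel: loose, firm, 110 mm diameter, 48 mm thick, 0.4 to 0.6 kg. Starts flat on the bars of either lane, underside 50 mm high, centre 150 to 180 mm from the open end; the lane is empty between it and the open end, and for 59 to 99 mm beyond it. Origin at its centre, own z axis = wheel's axis. Too wide for the gripper.
- fallen_mid (a point): the centre of the fallen wheel (same point as its origin). Lifted at its edge towards the open end, the wheel turns about its other side where that rests on the bars, 38 mm beyond its centre; past about 60 degrees it drops onto its edge by itself, its centre then some 62 mm farther along the lane than it lay.
- mate: a loose standing cheese wheel, same make as fallen (110 mm diameter, 48 mm thick, about 0.5 kg), on edge on the bars of the lane in which no wheel has fallen, the one nearest the open end there; origin at its centre (89.7 mm above the table), its own x axis is the wheel's axis and lies along the lane. To be left alone.
- near: a loose standing cheese wheel, same make as fallen (110 mm diameter, 48 mm thick, about 0.5 kg), on edge on the bars of the lane nearer the robot (tray y = +80 mm), towards its closed end; origin at its centre (89.7 mm above the table), its own x axis is the wheel's axis and lies along the lane. To be left alone.
- far: a loose standing cheese wheel, same make as fallen (110 mm diameter, 48 mm thick, about 0.5 kg), on edge on the bars of the lane farther from the robot (tray y = -80 mm), towards its closed end; origin at its centre (89.7 mm above the table), its own x axis is the wheel's axis and lies along the lane. To be left alone.
- turnbutton (a joint): turnbutton: a steel bar on edge, 160 mm long, 8 mm thick, 58 to 80 mm above the table, turning about a vertical axis at its middle. 0: along the lanes, between them (open). Grows counter-clockwise from above (inner end swings to the robot) to its stop at 1.571 rad, square across both lanes (closed). Starts at 0 to 0.25 rad; stays where left; about 2 N at 60 mm turns it.
- button_end (a point): the centre of that end of the turnbutton which lies inside the tray when open, 80 mm from the pivot, 69 mm above the table
- pot: white lidded pot of salt, 90 mm wide, 90 mm high, on the table to the left; origin under its centre; to be left alone
- trier: cheese trier (T-shaped sampling iron), 130 mm rod with a 90 mm wooden cross handle, 20 mm high, on the table to the right; to be left alone
- brush: wooden rind brush 130 x 45 mm, 34 mm high, on the table to the right; to be left alone
- slate: slate label in a wooden stand, 100 mm wide, 74 mm high, on the table to the left; to be left alone
There are look-alikes about, which are no part of the job. Leave any orange or pink look-alike of the fallen alone.

How it is judged:
By the outcome, as a careful person would: the job done as asked, in the order asked, and still so for the second after the job is handed in, with the robot touching nothing.
It also fails if it takes over 54 s, if anything falls off the work surface, if the arm or the gripper's body presses on something with over 40 N, if the wrist force passes 120 N, or if a joint passes its speed limit or range.

## Working session

There is one attempt and no reset: what is moved stays moved. The work goes in short steps, Python scripts to look and compute and a tool call to move; the robot and the scene stay as the last step left them, time stands still between calls to the robot, and variables do not carry over. Pictures are saved under pics/ and viewed, and the job is handed in when it is done.

Besides the shell and the picture viewer there is one more tool, called after ">>>" in YAML: its name, and indented under it one key for each argument. arm_command: Moves the arm, as the interface text tells. Its arguments: {"type":"object","properties":{"plan":{"type":"string"},"force":{"type":"number"}},"required":["plan"]}

```bash
ls; mkdir -p pics
cat > h.py <<'E'
import numpy as np, cv2
from station import bot
def save(n,im): cv2.imwrite('pics/'+n+'.png',im[:,:,::-1])
def pts(c):
    D=c["range_z"]; v,u=np.mgrid[0:420,0:560]
    d=np.stack([(u-c["cx"])/c["fx"],(v-c["cy"])/c["fy"]],-1).astype(float)
    s=d.copy()
    for _ in range(10):
        s=d/(1+c["k1"]*(s**2).sum(-1,keepdims=True))
    P=np.concatenate([s,np.ones(s.shape[:2]+(1,))],-1)*D[...,None]
    return P@np.array(c["T"])[:3,:3].T+np.array(c["T"])[:3,3]
def proj(c,p):
    T=np.array(c["T"]);q=(np.atleast_2d(p)-T[:3,3])@T[:3,:3];s=q[:,:2]/q[:,2:]
    s=s*(1+c["k1"]*(s**2).sum(1,keepdims=True))
    return s*[c["fx"],c["fy"]]+[c["cx"],c["cy"]]
E
python3 - <<'E'
from h import *
for n in("side","top"):
    c=bot.read_camera(n); save(n+'0',c["frame"]); np.savez(''+n+'0.npz',**c)
    P=pts(c)
    print(n,np.array(c["T"]).round(2).tolist())
    for l in("fallen","fallen_mid","mate","near","far","turnbutton","button_end","lane_near","lane_far","pot","slate","brush","trier"):
        for f in (bot.masks_of,bot.mark_of):
            try:
                for r in f(n,l):
                    u,v=np.round(r["location"]).astype(int); 
                    print(l,f.__name__,round(r["conf"],2),(u,v),P[min(max(v,0),419),min(max(u,0),559)].round())
            except Exception as e: print(l,f.__name__,e)
print(bot.state())
E
```

```text
pics
side [[0.96, -0.14, 0.24, 173.6], [-0.28, -0.47, 0.84, -1098.83], [-0.01, -0.87, -0.49, 736.0], [0.0, 0.0, 0.0, 1.0]]
fallen call 0.98 (np.int64(301), np.int64(226)) [ 528. -110.   99.]
fallen call 0.91 (np.int64(244), np.int64(248)) [371. -95.  49.]
fallen call 0.88 (np.int64(234), np.int64(220)) [376.  63.  47.]
fallen call 0.66 (np.int64(232), np.int64(292)) [ 302. -269.   49.]
fallen call 0.93 (np.int64(303), np.int64(226)) [ 534. -108.   97.]
fallen call 0.75 (np.int64(243), np.int64(248)) [369. -92.  47.]
fallen call 0.72 (np.int64(235), np.int64(214)) [386. 100.  46.]
fallen call 0.69 (np.int64(233), np.int64(294)) [ 303. -277.   50.]
fallen_mid call 0.93 (np.int64(303), np.int64(222)) [540. -92. 100.]
fallen_mid call 0.9 (np.int64(233), np.int64(219)) [374.  68.  48.]
fallen_mid call 0.84 (np.int64(244), np.int64(250)) [ 368. -106.   49.]
fallen_mid call 0.64 (np.int64(278), np.int64(166)) [625. 439.  34.]
fallen_mid call 0.62 (np.int64(235), np.int64(290)) [ 311. -262.   48.]
fallen_mid call 0.96 (np.int64(234), np.int64(290)) [ 309. -258.   45.]
fallen_mid call 0.93 (n
[... 5862 characters left out ...]
ons': array([-1.14346667,  0.41743018, -0.01027913,  1.61361958,  0.00471652,
        1.11066138, -0.05300684]), 'dq': array([ 9.88874076e-04,  9.74584604e-04,  3.83272990e-04,  1.19763591e-03,
       -7.22676985e-05, -5.34366317e-04, -3.46141490e-04]), 'joint_efforts': array([ 3.52835777e-04, -8.51026654e+01,  6.38366137e-01, -4.26280975e+01,
       -4.87908977e-02,  1.37538640e-02,  2.23696935e-05]), 'position': array([282.4059369 , 557.53675246, 216.39810745]), 'tcp_rot': array([ 0.16421109,  0.68775213, -0.16428435,  0.68778077]), 'wrist_force': array([-0.30605265, -0.02544323, -0.47956345]), 'ft_torque': array([-0.02396079, -0.01567978, -0.00769456]), 'gripper_width': 94.42574562095044}
```

View images.

View pics/top0.png

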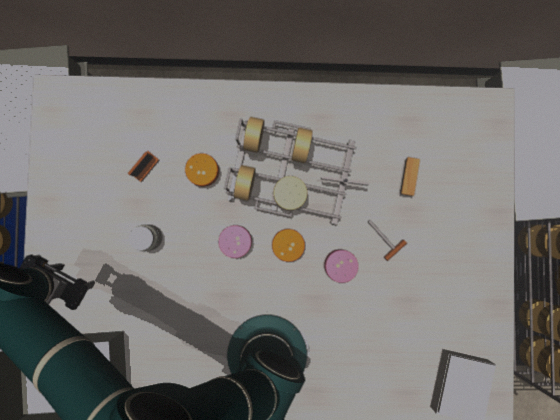

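View pics/side0.png

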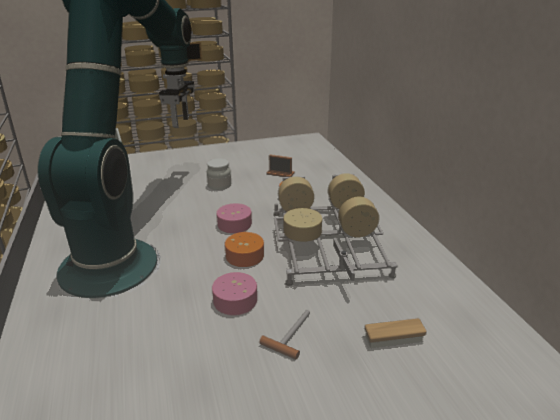

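Run:
```python
import cv2
a=cv2.imread('pics/top0.png')[110:290,180:380]
cv2.imwrite('pics/top0c.png',cv2.resize(a,None,fx=3.3,fy=3.3,interpolation=cv2.INTER_CUBIC))
```

```text
(no output)
```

View pics/top0c.png

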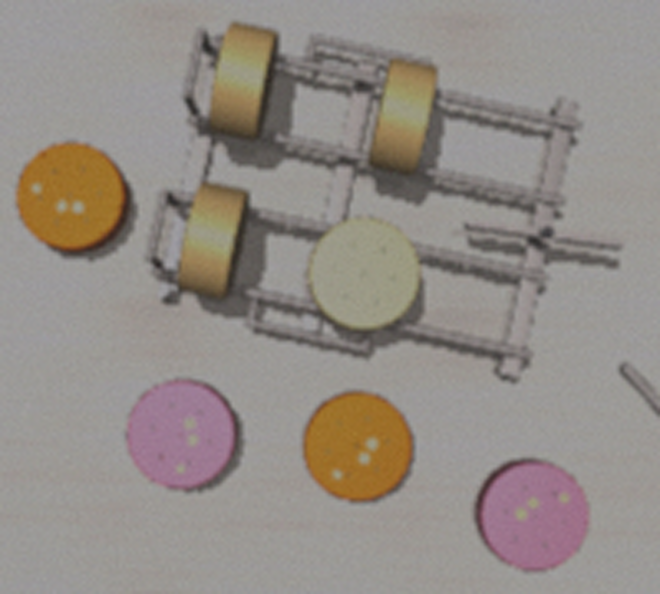

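Run:
```python
from h import *
from scipy.optimize import least_squares
for n in("top","side"):
    c=dict(np.load(n+'0.npz')); P=pts(c).reshape(-1,3); C=c["frame"].reshape(-1,3)
    R=(P[:,0]>470)&(P[:,0]<800)&(P[:,1]>-330)&(P[:,1]<150)
    b=P[R&(P[:,2]>62)&(P[:,2]<88)&(P[:,1]<-130)]
    print(n,'button pts',len(b)); 
    if len(b)>5:
        m=b.mean(0); U,S,V=np.linalg.svd(b[:,:2]-m[:2]); d=V[0]; 
        if d[1]<0:d=-d
        t=(b[:,:2]-m[:2])@d; print(m,d,np.degrees(np.arctan2(d[1],d[0])),t.min(),t.max(), m[:2]+d*(t.min()+t.max())/2)
    w=P[R&(abs(P[:,2]-98)<6)&(abs(P[:,0]-545)<75)&(abs(P[:,1]+65)<75)]
    f=lambda q:np.clip(np.hypot(w[:,0]-q[0],w[:,1]-q[1])-55,0,None)
    h=cv2.minEnclosingCircle(w[:,:2].astype(np.float32)); print('wheel',len(w),w.mean(0),h)
    k=P[R&(P[:,2]>30)&(P[:,2]<58)]
    def res(q):
        x0,y0,th=q; ex=np.array([np.cos(th),np.sin(th)]); ey=np.array([-np.sin(th),np.cos(th)])
        d=k[:,:2]-[x0,y0]; y=d@ey; x=d@ex
        # distances to bars
        r=np.min(np.abs(np.abs(y)[:,None]-[40,120]),1); 
        return np.minimum(r,25)
    best=None
    for th in np.radians(np.arange(90,121,3)-1+0):
      for s in range(-40,41,10):
        # note tray x toward robot's left (+world y), y to robot
        q=least_squares(res,[600+s,-225,th],loss='soft_l1',f_scale=4,x_scale=[1,1,.01])
        if best is None or q.cost<best.cost: best=q
    print('tray',best.x,np.degrees(best.x[2]),best.cost,len(k))
    # wheels tops
    for nm,g in(("near",(571,72)),("far",(728,60)),("mate",(697,-92))):
        a=P[(np.hypot(P[:,0]-g[0],P[:,1]-g[1])<60)&(P[:,2]>125)]
        if len(a)>5:print(nm,len(a),a.mean(0),a.max(0)[2], np.degrees(np.arctan2(*np.linalg.svd(a[:,:2]-a[:,:2].mean(0))[2][0][::-1])))
```

```text
top button pts 162
[ 594.11148858 -242.38748015   78.72093333] [0.10670418 0.99429081] 83.8746393590242 -78.74092345893416 79.25455618540721 [ 594.13889196 -242.13213   ]
wheel 878 [548.41127181 -62.74933687  97.65900262] ((548.9305419921875, -63.027870178222656), 54.76194763183594)
tray [830.86438312 986.02231763   1.38118997] 79.13635586708136 44194.58076004266 1573
near 402 [576.41466907  84.39657122 138.55058217] 151.08469035772532 169.57163372895715
far 436 [733.92852568  64.14910408 137.3847199 ] 150.33855914999026 166.3109652543005
mate 394 [702.35720294 -95.92345133 138.3580059 ] 148.64138672098397 169.01546904031403
side button pts 279
[ 592.9938817  -250.98547087   76.23387432] [0.1677977  0.98582145] 80.34020272382351 -72.63511415272131 145.14914950331814 [ 599.07772587 -215.24252512]
wheel 648 [545.96198851 -68.03377358  97.77477477] ((547.2396240234375, -62.69886779785156), 56.95383834838867)
tray [ 868.84432108 1258.79156218    1.39030124] 79.65839306504735 58828.04868314402 1610
near 280 [573.11487922  76.57694821 136.54252712] 146.72350419307065 164.3930902990139
far 281 [728.84087816  54.27589791 136.77238751] 148.44436322083266 146.15043670118754
mate 357 [ 698.06222603 -104.12534245  136.88717937] 147.2324242052573 -19.305099473941688
```

Run:
```python
from h import *
from scipy.spatial.transform import Rotation as Ro
print([d for d in dir(bot) if d[0]!='_'])
c=dict(np.load('top0.npz'));
R=Ro.from_quat([ 0.16421109,  0.68775213, -0.16428435,  0.68778077]).as_matrix();print(R.round(3))
th=np.radians(79.14);ex=np.array([np.cos(th),np.sin(th),0]);ey=np.array([-np.sin(th),np.cos(th),0]);p0=np.array([594.1,-242.1,0])
im=c["frame"].copy();im=cv2.resize(im,None,fx=4,fy=4,interpolation=cv2.INTER_CUBIC)
for y in(40,120,-40,-120):
    q=proj(c,np.array([p0+ex*x+ey*y+[0,0,50] for x in(0,372)]))*4+1.5
    cv2.line(im,tuple(int(v) for v in q[0]),tuple(int(v) for v in q[1]),(255,0,0),1)
for p in([548.9,-63,98],p0+[0,0,80],p0+ex*112+ey*80+[0,0,50]):
    q=proj(c,p)[0]*4+1.5;cv2.circle(im,tuple(int(v) for v in q),4,(0,0,255),1)
save('fit',im[440:960,800:1500])
P=pts(c).reshape(-1,3)-p0
t=np.stack([P@ex,P@ey,P[:,2]],1)
k=t[(t[:,0]>-60)&(t[:,0]<400)&(t[:,1]>125)&(t[:,1]<230)&(t[:,2]>15)];print(len(k),k.min(0),k.max(0),np.percentile(k,[10,50,90],axis=0).round())
s=t[(t[:,1]>130)&(t[:,1]<180)&(t[:,0]>130)&(t[:,0]<300)&(t[:,2]>15)];print(len(s),s.min(0),s.max(0))
```

```text
['IKError', 'finger_overhang', 'finish_job', 'mark_of', 'masks_of', 'read_camera', 'state']
[[ 0.     0.452  0.892]
 [-0.     0.892 -0.452]
 [-1.    -0.     0.   ]]
1594 [-57.23168894 125.03587039  15.16769929] [ 368.97190385  229.97813539 1352.15425767] [[ 127.  140.   42.]
 [ 198.  183. 1352.]
 [ 234.  220. 1352.]]
141 [146.34481123 130.03109644  15.56903318] [298.65862641 152.03550513 102.34063667]
```

View pics/fit.png

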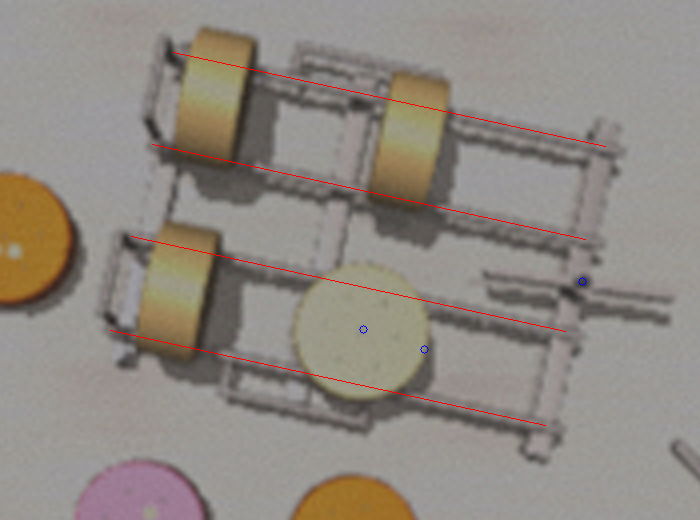

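```bash
cat >> h.py <<'E'
from scipy.spatial.transform import Rotation as Ro, Slerp
th=np.radians(79.14);ex=np.array([np.cos(th),np.sin(th),0]);ey=np.array([-np.sin(th),np.cos(th),0]);ez=np.array([0,0,1.]);p0=np.array([594.1,-242.1,0])
def W(t): return p0+ex*t[0]+ey*t[1]+ez*t[2]
def Tr(w): d=np.array(w)-p0; return np.array([d@ex,d@ey,d[2]])
def pitch(a):  # a deg below horizontal, pointing +ex ; tool y=-ey
    a=np.radians(a); x=np.cos(a)*ex-np.sin(a)*ez; y=-ey; return np.stack([x,y,np.cross(x,y)],1)
def rows(p,R,tp,TR,n,hand,dec=2):
    s=Slerp([0,1],Ro.from_matrix([R,TR])); out=[]
    p=np.array(p,float);R=np.array(R)
    st=p.copy()
    for i in range(1,n+1):
        q=st+(np.array(tp)-st)*i/n; Q=s(i/n).as_matrix()
        d=np.round(R.T@(q-p)/10,dec); r=np.round(np.degrees(Ro.from_matrix(R.T@Q).as_rotvec()),1)
        out.append(list(d)+list(r)+[hand]); p=p+R@d*10; R=R@Ro.from_rotvec(np.radians(r)).as_matrix()
    print('; '.join(' '.join('%g'%v for v in o) for o in out)); return p,R
def cur():
    s=bot.state(); R=Ro.from_quat(s["tcp_rot"]).as_matrix()
    print('t',round(s["clock"],2),'tray',Tr(s["position"]).round(1),'x-axis',(np.array([ex,ey,ez])@R[:,0]).round(3),'y',(np.array([ex,ey,ez])@R[:,1]).round(3),'q',s["joint_positions"].round(2),'F',s["wrist_force"].round(1),'w',round(s["gripper_width"],1)); return s["position"],R
E
python3 - <<'E'
from h import *
p,R=cur()
p,R=rows(p,R,W([60,133,240])+[-60,0,0],pitch(90),16,-1)
print(p)
E
```

```text
t 2.6 tray [726.6 456.8 216.4] x-axis [-0. -0. -1.] y [ 0.961 -0.276 -0.   ] q [-1.14  0.42 -0.01  1.61  0.    1.11 -0.05] F [-0.3 -0.  -0.5] w 94.4
-0.15 -3.62 2.76 4.6 0 0 -1; -0.14 -3.38 3.04 4.6 0 0 -1; -0.15 -3.13 3.3 4.7 0 0 -1; -0.15 -2.85 3.55 4.6 0 0 -1; -0.15 -2.55 3.76 4.6 0 0 -1; -0.14 -2.24 3.96 4.6 0 0 -1; -0.15 -1.92 4.12 4.7 0 0 -1; -0.15 -1.58 4.27 4.6 0 0 -1; -0.14 -1.23 4.38 4.6 0 -0 -1; -0.15 -0.87 4.46 4.6 0 -0 -1; -0.15 -0.51 4.52 4.7 0 -0 -1; -0.14 -0.14 4.55 4.6 0 -0 -1; -0.15 0.23 4.54 4.6 0 -0 -1; -0.15 0.59 4.51 4.6 0 -0 -1; -0.15 0.95 4.45 4.7 0 -0 -1; -0.14 1.31 4.36 4.6 0 -0 -1
[ 414.81595107 -158.12877593  239.97899315]
```

>>> arm_command:
  plan: "-0.15 -3.6 2.8 4.6 0 0 -1; -0.15 -3.4 3.0 4.6 0 0 -1; -0.15 -3.1 3.3 4.7 0 0 -1; -0.15 -2.8 3.5 4.6 0 0 -1; -0.15 -2.5 3.8 4.6 0 0 -1; -0.15 -2.2 4.0 4.6 0 0 -1; -0.15 -1.9 4.1 4.7 0 0 -1; -0.15 -1.6 4.3 4.6 0 0 -1"

```text
clock: 3.6
position: [350.0, 199.3, 228.7]
tcp_rot: [0.375, 0.6, -0.375, 0.6]
wrist_force: [0.5, -0.3, 0.5]
gripper_width: 93.9
```

>>> arm_command:
  plan: "-0.15 -0.7 4.4 4.6 0 0 -1; -0.15 -0.4 4.5 4.6 0 0 -1; -0.15 0 4.5 4.7 0 0 -1; -0.15 0.3 4.5 4.6 0 0 -1; -0.15 0.7 4.5 4.6 0 0 -1; -0.15 1.1 4.5 4.6 0 0 -1; -0.15 1.5 4.4 4.7 0 0 -1; -0.15 1.8 4.4 4.6 0 0 -1"

```text
clock: 4.6
position: [455.0, -151.1, 240.8]
tcp_rot: [0.546, 0.45, -0.545, 0.45]
wrist_force: [0.0, 0.9, -0.3]
gripper_width: 93.7
```

Run:
```python
from h import *
p,R=cur();print(p)
p,R=rows(p,R,W([10,133,150]),pitch(40),8,-1)
```

```text
t 4.6 tray [ 63.1 153.8 240.8] x-axis [ 0.    -0.001 -1.   ] y [-0.002 -1.     0.001] q [-0.38  0.15  0.71  1.95 -0.11  1.07  0.18] F [ 0.   0.9 -0.3] w 93.7
[ 454.99318695 -151.13314211  240.82610246]
1.14 0.26 0.66 -0 6.2 -0 -1; 1.05 0.26 0.79 -0 6.3 -0 -1; 0.97 0.26 0.89 -0 6.2 -0 -1; 0.86 0.26 0.99 -0 6.3 -0.1 -1; 0.75 0.26 1.08 -0.1 6.2 0 -1; 0.62 0.26 1.16 0 6.3 0 -1; 0.5 0.26 1.22 0 6.2 0 -1; 0.36 0.26 1.26 0 6.3 -0 -1
```

>>> arm_command:
  plan: "1.1 0.26 0.7 0 6.2 0 -1; 1.05 0.26 0.8 0 6.3 0 -1; 1 0.26 0.9 0 6.2 0 -1; 0.9 0.26 1 0 6.3 0 -1; 0.75 0.26 1.1 0 6.2 0 -1; 0.6 0.26 1.2 0 6.3 0 -1; 0.5 0.26 1.2 0 6.2 0 -1; 0.4 0.26 1.3 0 6.3 0 -1"

```text
clock: 5.6
position: [465.1, -207.3, 148.6]
tcp_rot: [0.725, 0.599, -0.262, 0.217]
wrist_force: [0.4, 0.4, 1.2]
gripper_width: 94.0
```

Run:
```python
from h import *
p,R=cur();print(p)
p,R=rows(p,R,W([33,133,100]),pitch(40),4,-1)
p,R=rows(p,R,W([110,133,36.4]),pitch(40),8,-1)
c=bot.read_camera("side"); save('s1',cv2.resize(c["frame"][130:360,200:480],None,fx=2.8,fy=2.5))
```

```text
t 5.6 tray [  9.9 133.3 148.6] x-axis [ 0.768 -0.001 -0.64 ] y [-0.    -1.     0.001] q [ 0.38  0.69  0.54  1.78 -0.93  1.58  1.15] F [0.4 0.4 1.2] w 94.0
[ 465.05543394 -207.28250591  148.63918289]
1.22 0.01 0.56 0 -0.1 -0 -1; 1.23 0 0.57 0 -0 -0 -1; 1.22 0.01 0.56 0 -0.1 -0 -1; 1.22 0 0.56 0 -0 -0.1 -1
1.25 0 -0.01 0 -0 0 -1; 1.25 0 -0.01 0 -0 0 -1; 1.25 0 -0.01 0 -0 0 -1; 1.25 0.01 -0.01 0 -0 0 -1; 1.24 -0 -0.01 0 -0 0 -1; 1.25 -0 -0.01 0 -0 0 -1; 1.25 0 -0.01 0 -0 0 -1; 1.25 0 -0.01 0 -0 0 -1
```

View pics/s1.png

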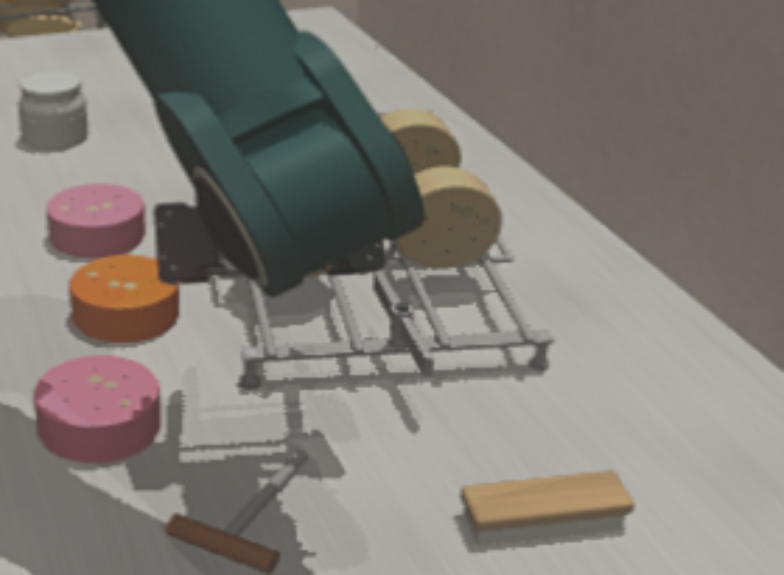

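>>> arm_command:
  plan: "1.2 0 0.6 0 0 0 -1; 1.2 0 0.55 0 0 0 -1; 1.2 0 0.55 0 0 0 -1; 1.2 0 0.55 0 0 0 -1; 1.25 0 0 0 0 0 -1; 1.25 0 0 0 0 0 -1; 1.25 0 0 0 0 0 -1; 1.25 0 0 0 0 0 -1"

```text
clock: 6.65
position: [476.4, -146.6, 68.1]
tcp_rot: [0.724, 0.599, -0.264, 0.218]
wrist_force: [0.0, -0.6, 0.1]
gripper_width: 94.1
```

Run:
```python
from h import *
p,R=cur();print(p)
p,R=rows(p,R,W([110,133,36.4]),pitch(40),4,-1)
```

```text
t 6.65 tray [ 71.6 133.6  68.1] x-axis [ 0.766  0.    -0.643] y [ 0. -1.  0.] q [ 0.32  0.77  0.47  1.88 -1.03  1.42  1.22] F [ 0.  -0.6  0.1] w 94.1
[ 476.37867233 -146.61470449   68.10619299]
1.24 0.02 -0.01 0 0 0 -1; 1.25 0.01 -0.01 0 0 0 -1; 1.24 0.02 -0.01 0 0 0 -1; 1.25 0.01 -0.01 0 0 0 -1
```

>>> arm_command:
  plan: "1.2 0.02 0 0 0 0 -1; 1.2 0.02 0 0 0 0 -1; 1.2 0.02 0 0 0 0 -1; 0.9 0 0 0 0 0 -1; 0.5 0 0 0 0 0 -1; 0 0 0 0 0 0 -1"

```text
clock: 7.4
position: [484.0, -109.7, 36.3]
tcp_rot: [0.724, 0.599, -0.264, 0.218]
wrist_force: [0.4, -0.9, 0.3]
gripper_width: 93.9
```

Run:
```python
from h import *
p,R=cur();print(p)
c=bot.read_camera("side"); save('s2',cv2.resize(c["frame"][150:330,230:430],None,fx=3.3,fy=3.3))
c=bot.read_camera("top"); save('t2',cv2.resize(c["frame"][120:290,200:400],None,fx=3.3,fy=3.3))
```

```text
t 7.4 tray [109.3 133.1  36.3] x-axis [ 0.766  0.    -0.643] y [ 0. -1. -0.] q [ 0.29  0.8   0.43  1.92 -1.09  1.35  1.25] F [ 0.4 -0.9  0.3] w 93.9
[ 484.02088967 -109.6851749    36.33383565]
```

View pics/s2.png

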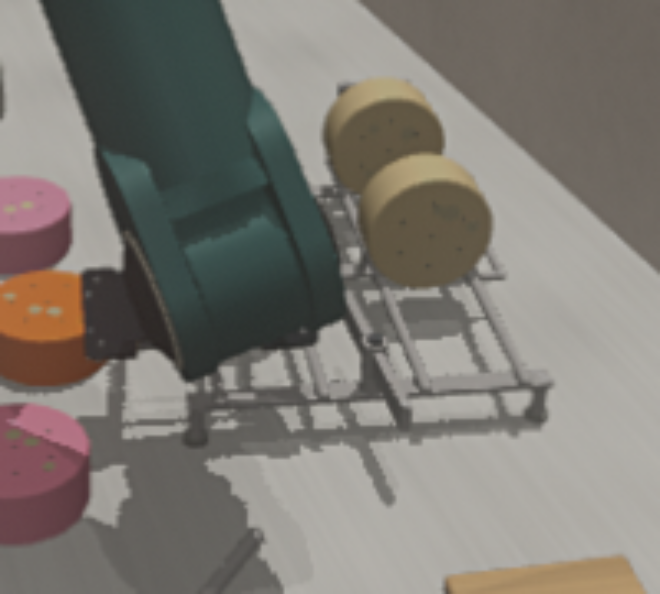

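View pics/t2.png

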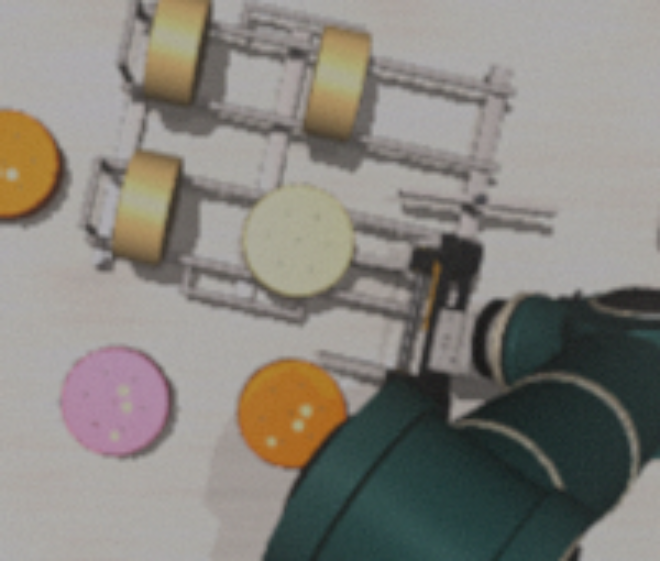

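```bash
cat >> h.py <<'E'
def tip(phi,s=15,piv=205,y=133):
    f=np.radians(phi); a=max(40,phi); A=np.radians(a)
    d=np.array([np.cos(A),-np.sin(A)]); z=np.array([-np.sin(A),-np.cos(A)])
    rim=np.array([piv-93*np.cos(f),50+93*np.sin(f)])
    t=rim+s*d+8*z-11*d
    return W([t[0],y,t[1]]),pitch(a)
def seq(phis,**k):
    p,R=cur(); o=[]
    import io,contextlib
    for f in phis:
        tp,TR=tip(f,**k); b=io.StringIO()
        with contextlib.redirect_stdout(b): p,R=rows(p,R,tp,TR,1,-1)
        o.append(b.getvalue().strip())
    for i in range(0,len(o),8): print('; '.join(o[i:i+8]))
E
python3 - <<'E'
from h import *
seq(np.linspace(-1,39,17)[1:])
E
```

```text
t 7.5 tray [108.9 132.9  36.6] x-axis [ 0.766 -0.    -0.643] y [-0. -1.  0.] q [ 0.29  0.8   0.43  1.92 -1.09  1.35  1.25] F [-0.8 -0.2 -0.6] w 93.9
-0.38 -0.01 -0.62 0 0 -0 -1; -0.24 -0 -0.32 0 0 -0 -1; -0.23 -0 -0.33 0 0 -0 -1; -0.22 -0 -0.35 0 0 -0 -1; -0.2 -0 -0.35 0 0 -0 -1; -0.19 -0 -0.36 0 0 -0 -1; -0.17 -0 -0.37 0 0 -0 -1; -0.15 -0 -0.37 0 0 -0 -1
-0.14 -0 -0.39 0 0 -0 -1; -0.12 0 -0.38 0 0 -0 -1; -0.1 0 -0.4 0 0 -0 -1; -0.09 0 -0.39 0 0 -0 -1; -0.07 0 -0.4 0 0 -0 -1; -0.05 0 -0.4 0 0 -0 -1; -0.03 0 -0.41 0 0 -0 -1; -0.02 0 -0.4 0 0 -0 -1
```

>>> arm_command:
  plan: "-0.2 0 -0.3 0 0 0 -1; -0.2 0 -0.3 0 0 0 -1; -0.22 0 -0.32 0 0 0 -1; -0.23 0 -0.33 0 0 0 -1; -0.22 0 -0.35 0 0 0 -1; -0.2 0 -0.35 0 0 0 -1; -0.19 0 -0.36 0 0 0 -1; -0.17 0 -0.37 0 0 0 -1"

```text
clock: 8.5
position: [485.0, -105.1, 67.7]
tcp_rot: [0.724, 0.599, -0.264, 0.218]
wrist_force: [-0.5, -2.3, -0.8]
gripper_width: 94.0
```

Run:
```python
from h import *
cur()
c=bot.read_camera("top"); save('t3',cv2.resize(c["frame"][120:290,200:400],None,fx=3.3,fy=3.3)); P=pts(c).reshape(-1,3)
t=np.array([Tr(q) for q in P[(abs(P[:,0]-550)<75)&(abs(P[:,1]+60)<70)&(P[:,2]<150)&(P[:,2]>85)]])
C=None
t=t[(abs(t[:,1]-80)<40)]
for x in range(100,260,10):
    k=t[abs(t[:,0]-x)<5]
    if len(k):print(x,len(k),np.median(k[:,2]).round(1))
```

```text
t 8.5 tray [114.  133.   67.7] x-axis [ 0.766 -0.    -0.643] y [-0. -1.  0.] q [ 0.27  0.74  0.45  1.93 -1.07  1.37  1.2 ] F [-0.5 -2.3 -0.8] w 94.0
100 5 87.1
110 4 86.8
120 14 87.4
130 53 110.5
140 75 118.3
150 81 115.9
160 79 113.2
170 79 110.8
180 78 107.1
190 78 104.6
200 78 101.4
210 77 98.7
220 71 95.3
230 41 92.3
```

View pics/t3.png

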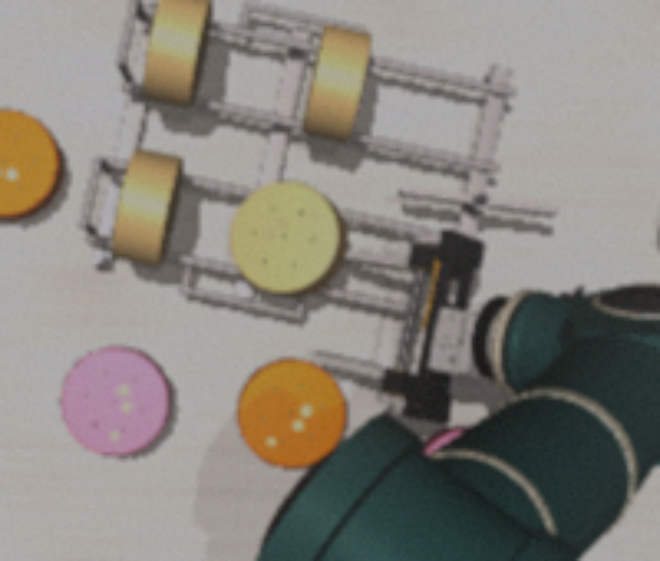

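Run:
```python
from h import *
seq(np.linspace(17,49,17)[1:],piv=207)
```

```text
t 8.55 tray [114.1 132.9  68.1] x-axis [ 0.766 -0.    -0.643] y [ 0. -1.  0.] q [ 0.27  0.74  0.45  1.93 -1.06  1.37  1.2 ] F [ 1.1 -2.3 -0.4] w 93.9
0 -0.01 -0.45 0 0 -0 -1; -0.11 -0 -0.31 0 0 -0 -1; -0.1 -0 -0.3 0 0 -0 -1; -0.09 -0 -0.32 0 0 -0 -1; -0.08 -0 -0.31 0 0 -0 -1; -0.07 -0 -0.32 0 0 -0 -1; -0.05 -0 -0.32 0 0 -0 -1; -0.05 -0 -0.32 0 0 -0 -1
-0.03 -0 -0.32 0 0 -0 -1; -0.02 -0 -0.33 0 0 -0 -1; -0.02 -0 -0.32 0 0 -0 -1; -0.01 -0 -0.32 0 -1 -0 -1; -0.02 -0 -0.31 0 -2 -0 -1; -0.02 -0 -0.31 0 -2 -0 -1; -0.03 -0 -0.31 0 -2 -0 -1; -0.02 0 -0.31 0 -2 -0 -1
```

>>> arm_command:
  plan: "0 0 -0.4 0 0 0 -1; -0.1 0 -0.32 0 0 0 -1; -0.1 0 -0.32 0 0 0 -1; -0.1 0 -0.32 0 0 0 -1; -0.08 0 -0.32 0 0 0 -1; -0.07 0 -0.32 0 0 0 -1; -0.05 0 -0.32 0 0 0 -1; -0.05 0 -0.32 0 0 0 -1"

```text
clock: 9.55
position: [487.4, -92.5, 91.4]
tcp_rot: [0.724, 0.599, -0.264, 0.218]
wrist_force: [0.5, -0.9, -0.3]
gripper_width: 94.2
```

>>> arm_command:
  plan: "-0.03 0 -0.32 0 0 0 -1; -0.02 0 -0.32 0 0 0 -1; -0.02 0 -0.32 0 0 0 -1; -0.01 0 -0.32 0 -1 0 -1; -0.02 0 -0.31 0 -2 0 -1; -0.02 0 -0.31 0 -2 0 -1"

```text
clock: 10.3
position: [489.6, -81.2, 106.7]
tcp_rot: [0.712, 0.588, -0.296, 0.245]
wrist_force: [-0.7, -0.6, -0.3]
gripper_width: 93.9
```

```bash
cat >> h.py <<'E'
def prof(n):
    c=bot.read_camera("top"); save(n,cv2.resize(c["frame"][120:290,200:400],None,fx=3.3,fy=3.3)); P=pts(c).reshape(-1,3)
    t=np.stack([(P-p0)@ex,(P-p0)@ey,P[:,2]],1)
    t=t[(abs(t[:,1]-80)<40)&(t[:,2]<180)&(t[:,2]>20)]
    for x in range(100,350,8):
        k=t[abs(t[:,0]-x)<4]
        if len(k):print(x,len(k),np.percentile(k[:,2],[20,50,95]).round(1))
E
python3 - <<'E'
from h import *
cur();prof('t4')
E
```

```text
t 10.3 tray [138.3 132.9 106.7] x-axis [ 0.705 -0.    -0.709] y [ 0. -1.  0.] q [ 0.16  0.61  0.49  1.97 -1.02  1.3   1.08] F [-0.7 -0.6 -0.3] w 93.9
100 23 [ 48.8 151.6 163.6]
108 18 [ 50.2 144.6 151.7]
116 23 [ 48.7 133.8 144.5]
124 17 [ 48.8 130.  136.1]
132 17 [ 48.7 122.7 129.5]
140 20 [ 47.4 112.3 118.1]
148 43 [113.7 118.1 125.2]
156 60 [116.5 123.1 132.8]
164 62 [121.4 130.9 139.2]
172 62 [131.  139.4 148.1]
180 65 [138.7 142.7 147.6]
188 67 [134.4 137.2 141.7]
196 65 [125.6 128.6 135.4]
204 61 [118.5 121.8 125.6]
212 64 [110.3 113.3 119. ]
220 60 [102.2 105.6 110.7]
228 60 [ 94.8  97.6 103.7]
236 58 [86.7 89.6 94.3]
244 54 [77.6 80.9 87.1]
252 17 [49.6 72.5 78.7]
260 9 [45.  50.8 52.5]
268 8 [46.  47.3 51.3]
276 6 [45.  47.4 52. ]
284 8 [48.3 49.2 54.6]
292 74 [ 62.  101.  141.9]
300 67 [132.8 139.8 146.5]
308 64 [134.5 141.  147. ]
316 66 [133.  140.3 146.8]
324 64 [134.3 139.9 146.6]
332 65 [133.9 139.9 145.9]
340 48 [134.3 138.9 145.9]
```

View pics/t4.png

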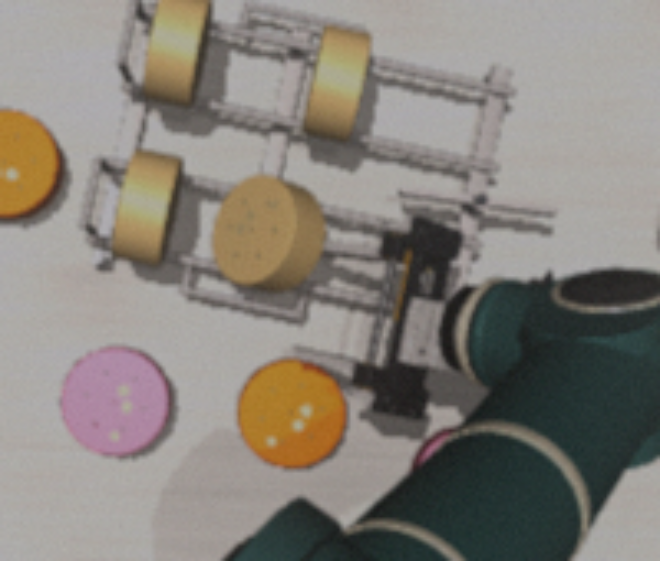

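Run:
```python
from h import *
seq(np.linspace(45,65,17)[1:],piv=206)
```

```text
t 10.35 tray [139.1 132.6 107.4] x-axis [ 0.704 -0.    -0.71 ] y [ 0.001 -1.     0.002] q [ 0.16  0.61  0.49  1.97 -1.02  1.3   1.08] F [2.  0.1 1.9] w 94.3
-0.12 -0.04 -0.07 0.1 -1 -0 -1; -0.02 0 -0.19 0 -1.3 -0 -1; -0.02 0 -0.2 0 -1.2 -0 -1; -0.01 0 -0.19 0 -1.3 -0 -1; -0.02 0 -0.19 0 -1.2 -0 -1; -0.01 0 -0.2 0 -1.3 -0 -1; -0.02 0 -0.19 0 -1.2 -0 -1; -0.01 0 -0.2 0 -1.3 -0 -1
-0.02 0 -0.19 0 -1.2 -0 -1; -0.01 0 -0.2 0 -1.3 -0 -1; -0.02 0 -0.19 0 -1.2 -0 -1; -0.01 0 -0.2 0 -1.3 -0 -1; -0.02 0 -0.19 0 -1.2 -0 -1; -0.01 0 -0.19 0 -1.3 -0 -1; -0.02 0 -0.2 0 -1.2 -0 -1; -0.01 0 -0.19 0 -1.3 -0 -1
```

>>> arm_command:
  plan: "-0.02 0 -0.2 0 -1.2 0 -1; -0.02 0 -0.2 0 -1.2 0 -1; -0.02 0 -0.2 0 -1.2 0 -1; -0.02 0 -0.2 0 -1.2 0 -1; -0.02 0 -0.2 0 -1.2 0 -1; -0.02 0 -0.2 0 -1.2 0 -1; -0.02 0 -0.2 0 -1.2 0 -1; -0.02 0 -0.2 0 -1.2 0 -1"

```text
clock: 11.35
position: [491.6, -70.4, 118.2]
tcp_rot: [0.685, 0.566, -0.354, 0.293]
wrist_force: [0.8, 0.7, -0.0]
gripper_width: 93.9
```

>>> arm_command:
  plan: "-0.02 0 -0.15 0 -1.2 0 -1; -0.02 0 -0.15 0 -1.2 0 -1; -0.02 0 -0.15 0 -1.2 0 -1; 0 0 0 0 0 0 -1"

```text
clock: 11.85
position: [492.4, -66.7, 121.3]
tcp_rot: [0.673, 0.557, -0.375, 0.31]
wrist_force: [-0.4, 0.7, -0.0]
gripper_width: 93.9
```

Run:
```python
from h import *
cur();prof('t5')
```

```text
t 11.85 tray [153.1 133.  121.3] x-axis [ 0.527  0.    -0.85 ] y [ 0.001 -1.     0.   ] q [-0.04  0.48  0.56  2.01 -0.89  1.12  0.87] F [-0.4  0.7 -0. ] w 93.9
100 5 [46.8 48.9 54.9]
108 2 [170.3 173.4 177.9]
116 5 [45.8 46.3 50.4]
124 10 [ 49.8 103.7 176.8]
132 17 [ 49.7 165.3 171.9]
140 22 [ 48.8 153.3 163.7]
148 24 [ 49.4 130.4 152.1]
156 16 [ 48.1 128.7 134.9]
164 45 [124.5 128.9 135.6]
172 62 [124.7 131.5 139.2]
180 64 [129.5 136.8 144. ]
188 67 [135.4 142.8 149.2]
196 66 [139.7 147.7 153.6]
204 66 [139.9 144.4 151.1]
212 62 [130.6 134.8 141.2]
220 61 [117.5 121.5 127.4]
228 59 [104.4 107.7 114.3]
236 59 [ 92.2  96.8 103. ]
244 58 [79.4 83.7 90. ]
252 41 [65.8 70.9 77.7]
260 10 [48.1 50.  56.9]
268 8 [47.2 48.9 52.5]
276 6 [48.4 51.5 55.5]
284 8 [47.  48.9 52.2]
292 76 [ 60.9 101.3 141.2]
300 67 [132.1 140.1 146.2]
308 64 [134.5 139.8 145.8]
316 65 [133.3 140.2 145.3]
324 66 [134.4 139.2 146.3]
332 61 [134.1 139.2 145.4]
340 50 [133.4 138.8 145.5]
```

View pics/t5.png

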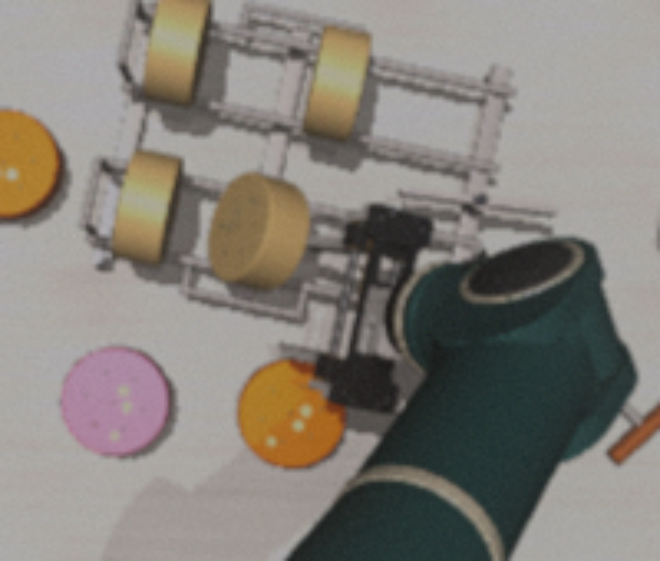

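>>> arm_command:
  plan: "-0.01 0 -0.13 0 -0.8 0 -1; -0.01 0 -0.13 0 -0.8 0 -1; -0.01 0 -0.13 0 -0.8 0 -1; -0.01 0 -0.13 0 -0.8 0 -1; -0.01 0 -0.13 0 -0.8 0 -1; 0 0 0 0 0 0 -1; 0 0 0 0 0 0 -1; 0 0 0 0 0 0 -1"

```text
clock: 12.9
position: [493.2, -62.1, 124.7]
tcp_rot: [0.66, 0.545, -0.398, 0.329]
wrist_force: [0.6, 0.1, 0.1]
gripper_width: 93.7
```

Run:
```python
from h import *
cur();prof('t6')
```

```text
t 12.9 tray [157.8 133.  124.7] x-axis [ 0.466 -0.    -0.885] y [-0. -1. -0.] q [-0.11  0.44  0.58  2.02 -0.83  1.07  0.79] F [0.6 0.1 0.1] w 93.7
108 1 [51.4 51.4 51.4]
116 2 [46.8 47.8 49.2]
124 3 [ 47.9  49.7 166. ]
132 7 [ 48.2  50.9 168.8]
140 15 [ 49.2 147.3 176.4]
148 21 [ 48.5 155.9 167.2]
156 17 [ 49.6 139.8 149.3]
164 19 [ 48.4 121.6 137.7]
172 9 [ 47.7  51.5 126.8]
180 6 [45.4 48.1 52.3]
188 7 [46.2 48.7 51.2]
196 9 [47.2 49.  50.8]
204 10 [20.7 44.6 50. ]
212 55 [ 58.5  73.7 100.8]
220 70 [111.6 129.6 147.5]
228 65 [137.8 142.7 149.5]
236 68 [137.1 142.4 149.3]
244 62 [135.2 142.8 148.5]
252 66 [134.3 141.2 147. ]
260 62 [134.2 140.5 147. ]
268 37 [135.  138.1 144.3]
276 6 [47.4 49.5 50.5]
284 8 [44.7 48.4 50.3]
292 72 [ 62.7 100.  140.1]
300 66 [133.1 139.1 146.6]
308 65 [133.7 139.9 146.2]
316 65 [132.9 140.7 146.1]
324 63 [134.3 139.9 145.6]
332 66 [132.7 140.9 145.7]
340 47 [132.4 140.  145.4]
```

View pics/t6.png

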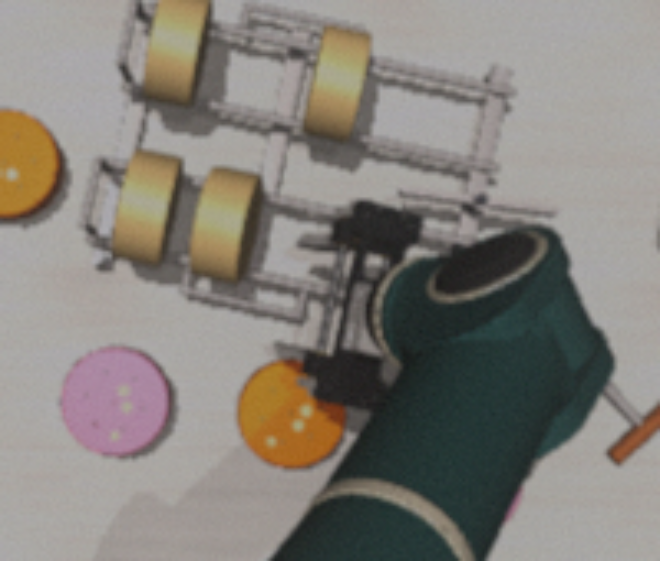

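Run:
```python
from h import *
p,R=cur();
p,R=rows(p,R,W([120,133,190]),pitch(90),5,-1)
```

```text
t 12.95 tray [157.8 133.  124.7] x-axis [ 0.466 -0.    -0.885] y [-0. -1. -0.] q [-0.11  0.44  0.58  2.02 -0.83  1.07  0.79] F [ 0.1 -0.6 -0. ] w 94.0
-1.51 0 0.06 -0 -5.6 0 -1; -1.49 0 0.21 -0 -5.5 0 -1; -1.47 0 0.35 -0 -5.6 0 -1; -1.43 0 0.49 -0 -5.5 0 -1; -1.37 0 0.62 -0 -5.6 0 -1
```

>>> arm_command:
  plan: "-1.5 0 0.05 0 -5.6 0 -1; -1.5 0 0.2 0 -5.5 0 -1; -1.5 0 0.35 0 -5.6 0 -1; -1.4 0 0.5 0 -5.5 0 -1; -1.4 0 0.6 0 -5.6 0 -1; 0 0 0 0 0 0 -1; 0 0 0 0 0 0 -1"

```text
clock: 13.82
position: [485.8, -98.7, 189.9]
tcp_rot: [0.546, 0.451, -0.545, 0.45]
wrist_force: [0.2, -0.3, -0.0]
gripper_width: 93.9
```

```bash
cat >> h.py <<'E'
from scipy.optimize import least_squares
def tilt(n,cen,cam="top",c=None):
    # fit wheel cylinder: axis pitch & yaw
    c=c or bot.read_camera(cam); P=pts(c).reshape(-1,3)
    t=np.stack([(P-p0)@ex,(P-p0)@ey,P[:,2]],1)
    k=t[(abs(t[:,0]-cen[0])<38)&(abs(t[:,1]-cen[1])<62)&(t[:,2]>70)&(t[:,2]<160)]
    def res(q):
        x,y,z,a,b=q; ax=np.array([np.cos(a)*np.cos(b),np.sin(b),np.sin(a)*np.cos(b)])
        d=k-[x,y,z]; h=d@ax; r=np.linalg.norm(d-h[:,None]*ax,axis=1)
        # signed dist to cylinder surface
        u=np.abs(h)-24; v=r-55
        return np.where((u>0)&(v>0),np.hypot(u,v),np.maximum(u,v))
    s=min((least_squares(res,[cen[0]+dx,cen[1],89.7,a0,0],loss='soft_l1',f_scale=3,x_scale=[1,1,1,.02,.02]) for dx in(-5,5) for a0 in(-.1,.1)),key=lambda s:s.cost)
    print(n,cam,len(k),'cen',s.x[:3].round(1),'pitch,yaw deg',np.degrees(s.x[3:]).round(1),'rms',np.sqrt(np.mean(s.fun**2)).round(2)); return c
E
python3 - <<'E'
from h import *
cur();
for cam in("top","side"):
    c=bot.read_camera(cam); save('a_'+cam,cv2.resize(c["frame"][120:290,200:400],None,fx=3.3,fy=3.3))
    for n,ce in(("fallen",(246,79)),("near",(318,79)),("mate",(164,-80)),("far",(327,-80))): tilt(n,ce,cam,c)
E
```

```text
t 13.82 tray [120.4 133.3 189.9] x-axis [ 0.002  0.001 -1.   ] y [-0.    -1.    -0.001] q [-0.53  0.28  0.79  1.98 -0.24  0.98  0.18] F [ 0.2 -0.3 -0. ] w 93.9
fallen top 519 cen [234.   77.9  89.4] pitch,yaw deg [ 0.2 -0.6] rms 1.88
near top 556 cen [318.2  77.6  89.4] pitch,yaw deg [0.3 0.2] rms 1.88
mate top 522 cen [164.5 -81.8  89. ] pitch,yaw deg [ 1.2 -0.1] rms 1.89
far top 561 cen [323.6 -82.4  89.4] pitch,yaw deg [-0.8  1.1] rms 1.86
fallen side 845 cen [235.2  78.6  89.6] pitch,yaw deg [-0.2 -0.5] rms 1.74
near side 374 cen [320.   78.3  89.7] pitch,yaw deg [1.7 0. ] rms 1.97
mate side 1058 cen [165.4 -81.7  90.2] pitch,yaw deg [-0.4  0.4] rms 1.78
far side 809 cen [325.5 -81.9  90.3] pitch,yaw deg [0.1 0.9] rms 2.27
```

View pics/a_top.png

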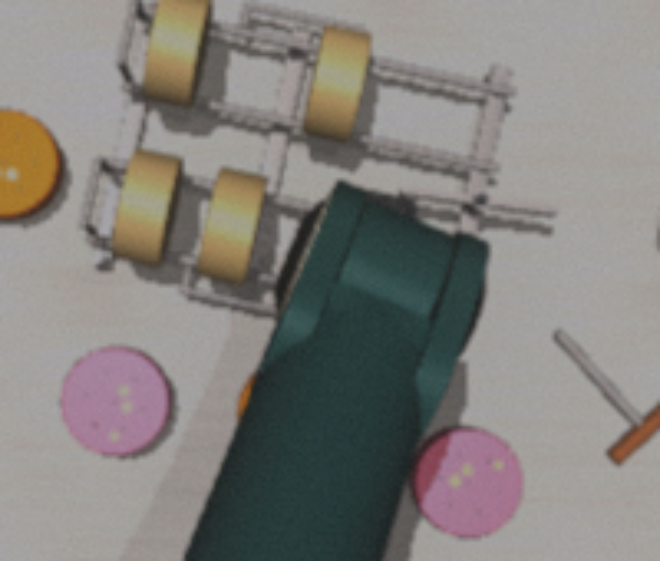

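View pics/a_side.png

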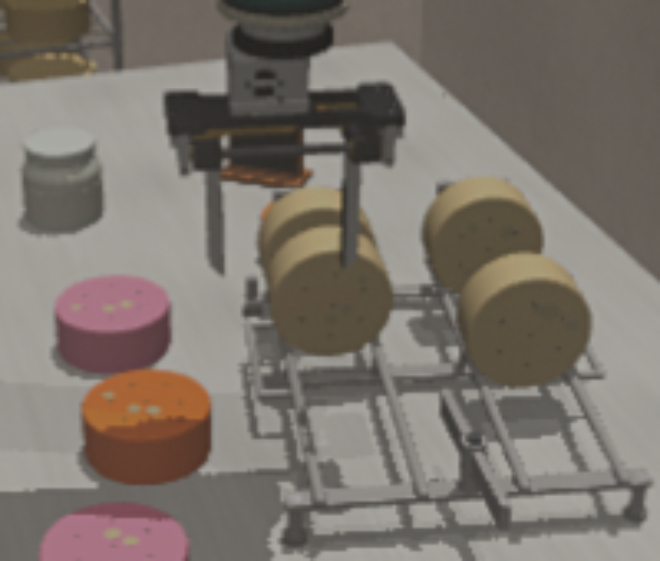

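```bash
cat >> h.py <<'E'
def push(b,r=58):
    B=np.radians(b);u=np.array([np.cos(B),np.sin(B)]);n=np.array([np.sin(B),-np.cos(B)])
    q=r*u+(4+8*abs(np.sin(B))+12.5*abs(np.cos(B)))*n; return W([q[0],q[1],71])
E
python3 - <<'E'
from h import *
p,R=cur();D=pitch(90)
p,R=rows(p,R,W([60,-30,165]),D,5,1)
p,R=rows(p,R,W([60,-30,71]),D,3,1)
E
```

```text
t 13.93 tray [119.8 133.4 189.9] x-axis [ 0.001  0.001 -1.   ] y [-0.001 -1.    -0.001] q [-0.53  0.28  0.79  1.98 -0.24  0.98  0.18] F [0.5 0.5 0.7] w 94.2
0.49 3.27 1.19 -0 -0 0 1; 0.5 3.27 1.19 -0 -0 0 1; 0.49 3.27 1.2 -0 -0 0 1; 0.49 3.27 1.19 -0.1 -0.1 0 1; 0.5 3.27 1.2 0 0 0.1 1
3.13 -0 -0 0 0 -0 1; 3.13 -0.01 -0.01 0 0 -0 1; 3.14 0 0 0 0 -0 1
```

>>> arm_command:
  plan: "0.5 3.27 1.2 0 0 0 1; 0.5 3.27 1.2 0 0 0 1; 0.5 3.27 1.2 0 0 0 1; 0.5 3.27 1.2 0 0 0 1; 0.5 3.27 1.2 0 0 0 1; 0 0 0 0 0 0 1; 0 0 0 0 0 0 1"
  force: 10

```text
clock: 14.8
position: [634.6, -189.1, 164.8]
tcp_rot: [-0.545, -0.45, 0.545, -0.45]
wrist_force: [-0.2, 0.3, -0.4]
gripper_width: 27.4
```

Run:
```python
from h import *
p,R=cur();D=pitch(90)
p,R=rows(p,R,W([60,-30,71]),D,4,1)
c=bot.read_camera("side"); save('s7',cv2.resize(c["frame"][150:330,230:430],None,fx=3.3,fy=3.3))
```

```text
t 14.8 tray [ 59.7 -29.8 164.8] x-axis [ 0.     0.001 -1.   ] y [-0.001 -1.    -0.001] q [-0.23  0.63  0.7   1.58 -0.44  1.1   0.39] F [-0.2  0.3 -0.4] w 27.4
2.35 0.01 -0.01 -0 -0 0 1; 2.34 0 -0 -0 -0 0 1; 2.35 0.01 -0.01 -0.1 -0 0 1; 2.34 0.01 -0.01 0 -0 0.1 1
```

View pics/s7.png

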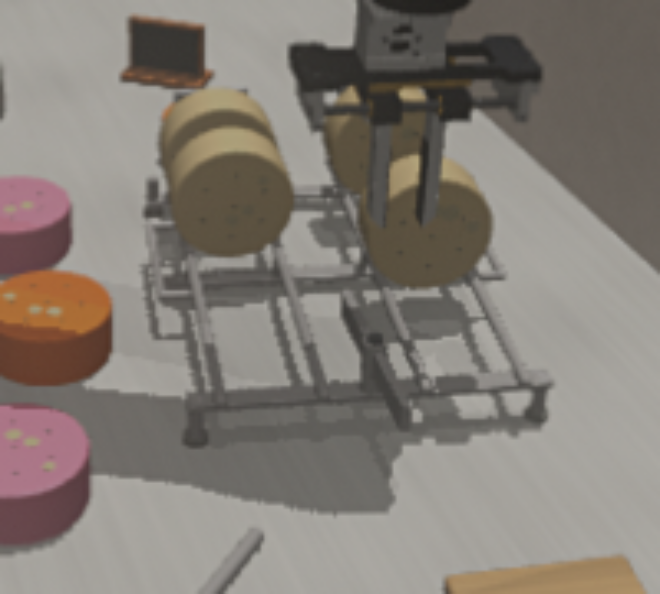

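>>> arm_command:
  plan: "0 0 0 0 0 0 1; 0 0 0 0 0 0 1; 0 0 0 0 0 0 1; 2.35 0.02 0 0 0 0 1; 2.35 0.02 0 0 0 0 1; 2.35 0 0 0 0 0 1; 2.3 0 0 0 0 0 1; 0 0 0 0 0 0 1"

```text
clock: 15.85
position: [635.0, -188.3, 70.4]
tcp_rot: [-0.544, -0.451, 0.546, -0.45]
wrist_force: [-0.8, 0.2, 0.5]
gripper_width: 0.6
```

Run:
```python
from h import *
p,R=cur();D=pitch(90)
import io,contextlib
o=[]
for b in np.linspace(4,86,16):
    s=io.StringIO()
    with contextlib.redirect_stdout(s): p,R=rows(p,R,push(b),D,1,1)
    o.append(s.getvalue().strip())
print('; '.join(o[:8]));print('; '.join(o[8:]))
```

```text
t 15.85 tray [ 60.5 -30.   70.4] x-axis [-0.     0.003 -1.   ] y [ 0.    -1.    -0.003] q [-0.19  0.73  0.64  1.64 -0.51  0.95  0.44] F [-0.8  0.2  0.5] w 0.6
-0.06 -1.71 0.15 0 0 0.1 1; 0 -0.5 -0.11 0 0 0 1; 0 -0.53 -0.06 0 0 0 1; 0 -0.55 -0.01 0 0 0 1; 0 -0.55 0.05 0 0 0 1; 0 -0.57 0.1 0 0 0 1; 0 -0.56 0.16 0 0 0 1; 0 -0.55 0.23 0 0 0 1
0.01 -0.54 0.29 0 0 0 1; -0 -0.51 0.35 0 0 0 1; -0 -0.48 0.41 0 0 0 1; -0 -0.44 0.47 0 0 0 1; -0 -0.39 0.52 0 0 0 1; -0 -0.34 0.56 0 0 0 1; -0 -0.27 0.61 0 0 0 1; -0 -0.21 0.65 0 0 0 1
```

>>> arm_command:
  plan: "-0.05 -0.8 0.05 0 0 0 1; 0 -0.8 0 0 0 0 1; 0 -0.6 -0.1 0 0 0 1; 0 -0.55 -0.06 0 0 0 1; 0 -0.55 0 0 0 0 1; 0 -0.55 0.05 0 0 0 1; 0 -0.57 0.1 0 0 0 1; 0 -0.56 0.16 0 0 0 1"

```text
clock: 16.85
position: [586.2, -181.1, 72.4]
tcp_rot: [-0.545, -0.45, 0.545, -0.45]
wrist_force: [2.7, 0.2, 0.7]
gripper_width: 0.1
```

>>> arm_command:
  plan: "0 -0.55 0.23 0 0 0 1; 0 -0.54 0.29 0 0 0 1; 0 -0.51 0.35 0 0 0 1; 0 -0.48 0.41 0 0 0 1; 0 -0.44 0.47 0 0 0 1; 0 -0.39 0.52 0 0 0 1; 0 -0.34 0.56 0 0 0 1; 0 -0.27 0.61 0 0 0 1"

```text
clock: 17.85
position: [545.2, -208.6, 72.4]
tcp_rot: [-0.545, -0.45, 0.545, -0.45]
wrist_force: [2.7, 1.3, 0.4]
gripper_width: 0.7
```

Run:
```python
from h import *
p,R=cur();D=pitch(90)
import io,contextlib
o=[]
for b in np.linspace(82,92,5):
    s=io.StringIO()
    with contextlib.redirect_stdout(s): p,R=rows(p,R,push(b),D,1,1)
    o.append(s.getvalue().strip())
print('; '.join(o[:8]))
c=bot.read_camera("side"); save('s8',cv2.resize(c["frame"][150:330,230:430],None,fx=3.3,fy=3.3))
```

```text
t 17.85 tray [23.7 54.4 72.4] x-axis [ 0.  0. -1.] y [ 0. -1. -0.] q [-0.18  0.61  0.66  1.85 -0.49  0.85  0.53] F [2.7 1.3 0.4] w 0.7
0.14 -0.12 0.21 0 -0 0 1; 0 -0.09 0.29 0 -0 0 1; 0 -0.08 0.3 0 -0 0 1; 0 -0.06 0.3 0 -0 0 1; 0 -0.05 0.23 0 -0 0 1
```

View pics/s8.png

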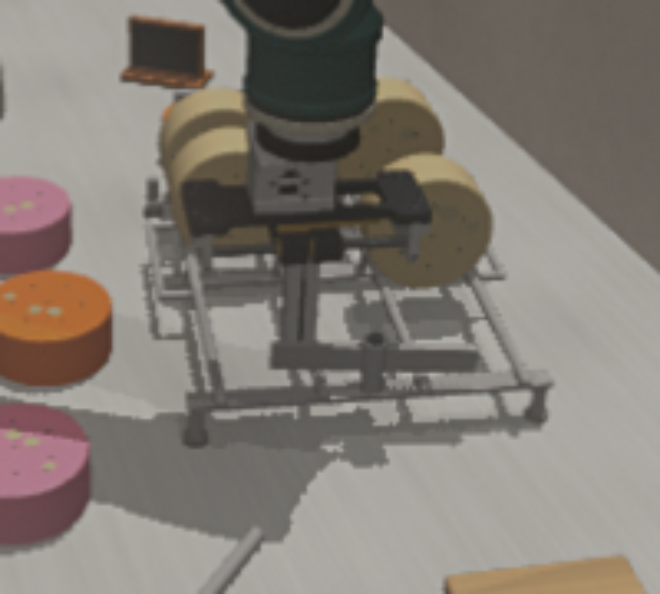

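>>> arm_command:
  plan: "0 -0.1 0.25 0 0 0 1; 0 -0.1 0.25 0 0 0 1; 0 -0.1 0.25 0 0 0 1; 0 -0.05 0.25 0 0 0 1; 0 0 0 0 0 0 1"

```text
clock: 18.52
position: [540.2, -217.4, 72.4]
tcp_rot: [0.545, 0.451, -0.545, 0.45]
wrist_force: [1.3, 1.9, -0.1]
gripper_width: 0.3
```

>>> arm_command:
  plan: "0 0 0.12 0 0 0 1; 0 0 0.08 0 0 0 1; 0 0 0 0 0 0 1"

```text
clock: 18.9
position: [540.1, -217.6, 72.4]
tcp_rot: [0.545, 0.452, -0.544, 0.45]
wrist_force: [0.5, 12.3, 7.1]
gripper_width: 0.5
```

Run:
```python
from h import *
p,R=cur()
```

```text
t 18.9 tray [13.9 57.7 72.4] x-axis [ 0.002  0.001 -1.   ] y [ 0.001 -1.    -0.001] q [-0.17  0.61  0.66  1.85 -0.49  0.85  0.55] F [ 0.5 12.3  7.1] w 0.5
```

>>> arm_command:
  plan: "0 0 -0.5 0 0 0 1; 0 0 -1.5 0 0 0 1; -4 0 0 0 0 0 1; -5 0 0 0 0 0 1; -5 2 -2 0 0 0 1; -4 0 0 0 0 0 1; 0 -6 0 0 0 0 1; 0 -6 0 0 0 0 1"

```text
clock: 19.9
position: [447.8, -160.8, 252.0]
tcp_rot: [-0.545, -0.45, 0.545, -0.451]
wrist_force: [-0.5, -0.3, 2.0]
gripper_width: 0.9
```

>>> arm_command:
  plan: "0 -6 0 0 0 0 1; 0 -4 3 0 0 0 1; 0 0 4 0 0 0 1; 0 0 0 0 0 0 1"

```text
clock: 20.4
position: [343.1, -213.5, 253.4]
tcp_rot: [0.546, 0.449, -0.545, 0.449]
wrist_force: [1.0, 0.9, -0.0]
gripper_width: 0.5
```

Run:
```python
from h import *
cur()
for cam in("top","side"):
    c=bot.read_camera(cam); save('f_'+cam,c["frame"])
    for n,ce in(("fallen",(234,79)),("near",(318,79)),("mate",(164,-80)),("far",(324,-80))): tilt(n,ce,cam,c)
    P=pts(c).reshape(-1,3)-p0; t=np.stack([P@ex,P@ey,P[:,2]],1)
    b=t[(abs(t[:,0])<40)&(abs(t[:,1])<95)&(t[:,2]>65)&(t[:,2]<88)]
    if cam=="top" and len(b)>10:
        m=b.mean(0);V=np.linalg.svd(b[:,:2]-m[:2])[2][0]; print('button',len(b),m,np.degrees(np.arctan2(V[1],V[0])),b.min(0),b.max(0))
```

```text
t 20.4 tray [-19.2 251.9 253.4] x-axis [ 0.001 -0.001 -1.   ] y [-0.004 -1.     0.001] q [-0.53 -0.11  0.97  2.1   0.1   1.11  0.2 ] F [ 1.   0.9 -0. ] w 0.5
fallen top 520 cen [234.1  78.2  89.2] pitch,yaw deg [ 0.1 -0.6] rms 1.82
near top 556 cen [318.4  77.6  89.4] pitch,yaw deg [ 0.8 -0.3] rms 1.83
mate top 521 cen [163.7 -81.9  89.1] pitch,yaw deg [-0.7 -0.7] rms 1.86
far top 562 cen [323.6 -82.3  89.3] pitch,yaw deg [-0.4  0.4] rms 1.83
button 163 [ 0.28565414 -0.82736132 78.92861249] 89.81897860676402 [ -9.97774522 -77.88667399  65.1901201 ] [ 8.81779359 77.71021329 87.92280797]
fallen side 960 cen [235.3  78.8  89.8] pitch,yaw deg [ 0.5 -0.1] rms 1.97
near side 433 cen [320.2  78.3  89.6] pitch,yaw deg [ 1.2 -0.6] rms 1.77
mate side 1061 cen [165.3 -81.7  90.1] pitch,yaw deg [ 0.1 -0.1] rms 1.8
far side 805 cen [325.5 -81.9  90.3] pitch,yaw deg [0.9 0.7] rms 2.23
```

View pics/f_top.png

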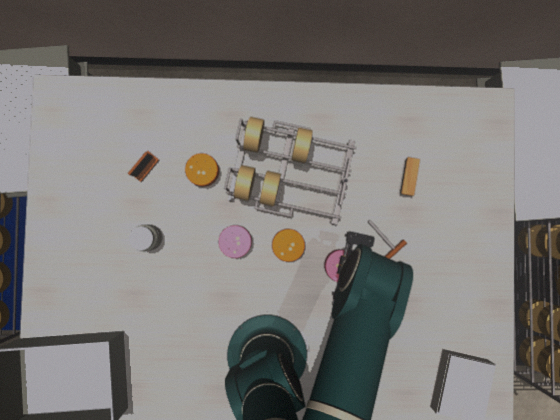

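View pics/f_side.png

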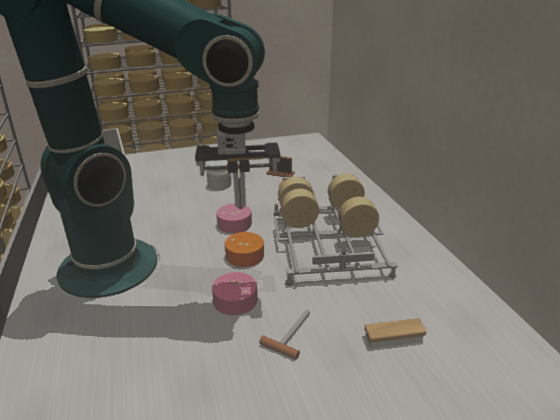

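```bash
python3 -c "
from station import bot
print(bot.finish_job())"
```

```text
the job is handed in; nothing more can be done
None
```

The fallen cheese, in the lane nearer the robot, stands on its edge again. The tray's turnbutton is closed against its stop. I handed the job in at about 20.5 s of the 54 s allowed.

- **Cheese:** I slid one finger under the edge towards the open end and lifted slowly until the wheel dropped upright by itself, then moved the arm away. It stands square to within about 1° in both cameras. Its centre is about 67 mm farther along the lane than where it lay (62 mm was expected). There is a clear gap of about 36 mm to its neighbour.
- **Turnbutton:** I pushed it round with the closed fingers, after the cheese was up. The force rose to about 14 N at the stop, and the last picture measured it at 89.8°.
- **Everything else:** the other three wheels in the tray stayed within about 1 mm of their earlier measured places. In the last pictures the bench things and the orange and pink look-alikes look unmoved, but I judged those by eye. The arm partly hid one pink wheel in the top view; it is fully visible in the side view.

The cameras disagreed by only about 2 mm, which is within their calibration. No final check failed. The arm was clear of everything at hand-in.

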